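# Right the fallen tasting bottle and put it back in the row

## Task

The opened half bottle for tasting has been knocked over and lies on the counter. Stand it upright again in the gap in the row on the wooden case, wholly on its cork coaster, with its label facing square to the robot's side like its two neighbours; set it down gently. Do not disturb the two neighbours, nor the glasses, carafe, big bottle, corkscrew and cork.

Things in the scene. Friction and masses are not known exactly. Their poses are not given: they have to be found in the camera images.
- bottle: fallen half bottle, dark glass, the only one lying and the only one with a black stopper; 0.4 to 0.6 kg. Origin: centre of its base; +z along its axis to the stopper; the label faces its own -x. It lies flat on the counter (axis 30 mm up), label up, neck roughly towards the robot, loose: it can roll. Body 60 mm in diameter to 140 mm from the base, shoulder to 172 mm
- neck (a point): point on the fallen bottle's axis, 203 mm from its base: middle of the straight part of its neck, which is 28 mm in diameter from 172 to 240 mm; above it the stopper head, 30 mm in diameter, ends 252 mm from the base
- label (a point): centre of the fallen bottle's paper label, on the glass 30 mm from its axis towards the bottle's -x and 72 mm from its base; the label is 70 mm high and wraps about 54 degrees to either side
- display: closed light-wood wine case, fixed: 200 mm deep (x), 350 mm wide (y), flat top 88 mm above the counter. Along its middle line (x = 0) three places, y about -105, 0 and +105 mm: two hold the neighbours, one is the gap with the coaster. Origin: centre of its underside on the counter; +x from its front (robot side) to its back, +z up
- lamp (a point): middle of the underside of the dark lamp bar fixed along y above and just behind the row: bar 24 mm wide (x +22 to +46 mm of the case), underside 375 mm, top 407 mm above the counter, on 12 mm posts at y = +205 and -205 mm with flat feet. A gripper pointing straight down on a bottle in the row hits it; one tilted, coming from the front, does not
- coaster: round cork coaster, 90 mm in diameter and 5 mm thick, fixed flat on the case's top in the gap. Origin: centre of its underside
- neighbour_a: standing sealed half bottle in the row, same shape as the fallen one but with a burgundy foil and no stopper, 240 mm high, body 60 mm and neck 29 mm in diameter; loose, on the case's top. Origin: centre of its base, +z up its axis; its label faces its -x, to the robot's side
- neighbour_b: the other standing sealed half bottle in the row, identical to neighbour_a
- glass_a: standing tasting glass, 155 mm high, bowl 65 mm and foot 64 mm in diameter, left of the fallen bottle; loose. Origin: centre of its foot's underside
- glass_b: identical tasting glass standing to the right of the case. Origin: centre of its foot's underside
- big_bottle: standing full-size bottle, 75 mm in diameter and 300 mm high, to the right of the case; loose. Origin: centre of its base
- carafe: standing glass carafe, 112 mm in diameter and 200 mm high, behind the case to the left; loose. Origin: centre of its base
- corkscrew: folded waiter's corkscrew, 108 x 25 x 12 mm, lying in front of the case; loose. Origin: centre of its underside
- cork: used cork, 24 mm in diameter and 45 mm long, lying in front of the case; loose. Origin: centre of its underside

How it is judged:
On the way:
1. the fallen bottle has been brought upright (within 20 degrees) (angle between bottle's own z axis and vertical below 0.35 rad), for 0.2 s.
At the end, for the whole second after the job is handed in: the tasting bottle stands at rest upright (within 3.4 degrees) on the coaster, its base wholly on it (axis within 15 mm of the coaster's centre), label within 23 degrees of square to the front (robot side) of the case, and both neighbours still stand upright (angle between each of bottle, neighbour_a, neighbour_b's own z axis and vertical below 0.06 rad and horizontal distance between bottle and coaster below 0.015 m and z of bottle in the frame of coaster between 0.003 and 0.008 m and angle between the x axis of bottle and the x axis of display, either way round below 0.4 rad and x of label in the frame of display below -0.004 m and linear speed of bottle below 0.02 m/s); the robot touches nothing.
It fails at once if the bottle is banged down on the coaster or against the case and its lamp (over 80 N) (contact force between bottle and coaster above 80 N or contact force between bottle and display above 80 N).
It fails at once if a neighbour in the row is pushed more than 20 mm or tipped more than 14 degrees (distance of any of neighbour_a, neighbour_b from where it was at the start of the episode above 0.02 m or angle between any of neighbour_a, neighbour_b's own z axis and vertical above 0.25 rad).
It fails at once if another thing on the counter (glass, carafe, big bottle, corkscrew, cork) is moved more than 30 mm (distance of any of glass_a, glass_b, big_bottle, carafe, corkscrew, cork from where it was at the start of the episode above 0.03 m).
It also fails if it takes over 51 s, if anything falls off the work surface, if the arm or the gripper's body presses on something with over 40 N, if the wrist force passes 120 N, or if a joint passes its speed limit or range.

## Robot

A 6-joint arm with a two-finger parallel gripper is mounted at the origin on the work surface. World frame = base frame: x ahead of the robot, y to its left, z up, the work surface at z = 0. Lengths are in m, angles in rad, forces in N, time in s.
With the tool pointing down it reaches from about 0.275 to 0.875 m from the base axis. Payload 12.5 kg.
Tool frame: the origin (TCP) lies on the centre line of the jaws, within the pads' length; the fingertips stand r.finger_overhang ahead of it and the grasp point (between the pads) lies 3 mm ahead of it (r.finger_overhang is the distance from the TCP to the fingertips, in m); z points along the fingers, y is the line along which they close (so a half turn about z gives the same grasp; the last joint's range is limited). The gripper opens to 85 mm and grips with 20 to 120 N. Pads are 22 mm wide; open, the fingers measure 114 mm over their backs; the gripper's body (76 mm by 85 mm) begins 54 mm behind the grasp point. The pads swing forward as they close: fully open they stand 13 mm farther back than shut.
Start: joints at [1.124, 0.351, 1.652, -0, 1.139, -0.085], TCP at [0.195, 0.514, 0.216] pointing down, gripper open.
Joint ranges: [-2.75, 2.75], [-0.79, 2.1], [0.01, 2.65], [-1.57, 4.71], [0.07, 3.14], [-2.87, 2.87]. Speed limits (rad/s): [2.22, 2.22, 2.79, 3.14, 3.14, 3.14].

## Interface

Orientations are given as a unit quaternion [x, y, z, w].
In Python, from cell import r, optics gives the robot as it stands. The module is installed in compiled form; this text tells all that it offers. Calls block until the motion is done:
- r.move_to(position, orientation): joint-space move of the TCP to a pose.
- r.move_linear(position, rot=None, vel=0.15): straight line of the TCP; rot=None keeps the orientation; vel is the mean speed in m/s.
- r.set_joints(angles): joint-space move.
- r.set_gripper(opening, squeeze=None): opening from 0.0 (shut) to 1.0 (fully open); squeeze is the grip in N (None keeps the last); returns when the fingers have stopped.
- r.sleep(seconds).
- r.inverse_kinematics(position, orientation): joint angles nearest the present ones, or None.
- optics.get_image(name): name is "scene" or "top" or "wrist"; returns a dict with "pixels" (400x640x3 uint8, red, green, blue), "depth" (400x640 float32, m along the optical axis (not along the pixel's ray), 0 where there is no reading), "fx", "fy", "cx", "cy" (pixels), "camera_from_world" (4x4, takes a point from world to camera coordinates); the wrist camera has in their place "mount" (4x4, takes a point from camera to tool coordinates, whose origin is the TCP and whose axes are the flange's). Camera axes: x right, y down, z forward; pixel columns grow to the right and rows downward; lengths in m; the calibration is good to about 2 mm. The wrist camera is an equidistant fisheye: a pixel r from the principal point sees the ray r / f radians off the axis. A picture is of the moment at which its call begins: read the wrist's pose just before it.
A pose or a line that the arm cannot do raises r.PlanningError and nothing moves.
- r.hand_in(): hands the job in, once; it reports no verdict.
Readings, each from a call of its own:
- r.current_t(): time.
- r.current_q(): joint angles.
- r.current_qvel(): joint speeds.
- r.current_effort(): joint torques, N m.
- r.current_tool_pos(): TCP position.
- r.current_ee_rot(): TCP orientation.
- r.current_contact_force(): force on the tool from outside, world axes, zero at the start.
- r.current_torque(): the same for the moment, N m.
- r.current_opening(): opening from 0.0 (shut) to 1.0 (fully open).
Only numpy, scipy, OpenCV 4.12 (cv2) and the standard library are available. Lean on these libraries where they do the work, as an engineer would, in place of code of your own. Each camera call takes 0.05 s, during which the arm holds its last target. There are 200 camera calls.

## Working session

There is one attempt and no reset: what is moved stays moved. The work goes in short steps, each a Python script; the robot and the scene stay as the last script left them, time stands still between calls to the robot, and variables do not carry over. Pictures are saved under pics/ and viewed, on a budget of 10 in all, crops included, one or two more only if the job needs it, and the job is handed in when it is done.

```bash
mkdir -p pics; ls; python3 - <<'E'
from cell import r, optics
import cv2,numpy as np
for n in("scene","top"):
    d=optics.get_image(n); cv2.imwrite(f"pics/{n}0.png",d["pixels"][:,:,::-1])
    np.savez(f"{n}0.npz",**{k:v for k,v in d.items()})
    print(n,d["fx"],d["cx"],d["cy"],np.round(d["camera_from_world"],3).tolist())
print(r.current_t(),r.finger_overhang,r.current_ee_rot())
E
```

```text
pics
scene 445.2396073928669 317.45682195814436 204.68604496562713 [[0.399, 0.917, 0.001, -0.251], [0.775, -0.337, -0.534, -0.361], [-0.489, 0.214, -0.845, 1.733], [0.0, 0.0, 0.0, 1.0]]
top 440.34545756127056 321.47137142990414 195.36073734636176 [[-0.024, -1.0, 0.018, 0.001], [-0.986, 0.021, -0.164, 0.61], [0.164, -0.021, -0.986, 1.322], [0.0, 0.0, 0.0, 1.0]]
0.1 0.022 [ 1.79913687e-01  9.83682262e-01 -5.02082209e-04 -1.41832920e-04]
```

View pics/scene0.png

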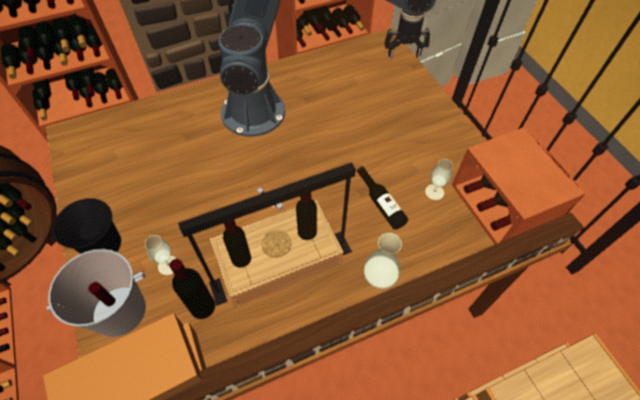

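View pics/top0.png

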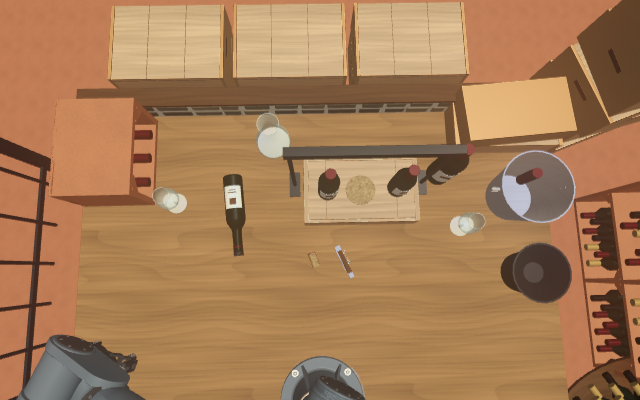

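The scene view and the top view agree. In the top view the fallen bottle runs from its base (233,176) to its stopper (239,255). The coaster is at about (360,190) in the middle gap, the case spans (304–418, 158–222), and the cork and corkscrew are at (313,260) and (344,261).

```bash
cat > h.py <<'E'
import numpy as np,cv2
def cloud(d):
    v,u=np.mgrid[:400,:640]; z=d["depth"]
    P=np.stack([(u-d["cx"])/d["fx"]*z,(v-d["cy"])/d["fy"]*z,z],-1)
    T=np.linalg.inv(d["camera_from_world"]); W=P@T[:3,:3].T+T[:3,3]; W[z==0]=np.nan
    return W
def cast(d,u,v,h):
    T=np.linalg.inv(d["camera_from_world"])
    ray=T[:3,:3]@np.array([(u-d["cx"])/d["fx"],(v-d["cy"])/d["fy"],1]); o=T[:3,3]
    return o+ray*(h-o[2])/ray[2]
E
python3 - <<'E'
from h import *
np.set_printoptions(precision=4,suppress=True)
for n in("top","scene"):
    d=dict(np.load(n+"0.npz")); W=cloud(d); z=W[...,2]
    print("==",n,"counter z",np.nanmedian(z[(W[...,0]>.3)&(W[...,0]<.5)&(abs(W[...,1])<.3)]))
    bb=(W[...,1]>.15)&(W[...,1]<.42)&(W[...,0]>.38)&(W[...,0]<.75)&(z>.012)&(z<.075)
    nn,lab,st,c=cv2.connectedComponentsWithStats(bb.astype(np.uint8))
    for i in range(1,nn):
        if st[i,4]<150: continue
        p=W[lab==i]; m=p[:,:2].mean(0); U,S,V=np.linalg.svd(p[:,:2]-m,full_matrices=False)
        t=(p[:,:2]-m)@V[0]; s=(p[:,:2]-m)@V[1]
        print("comp",st[i],m,V[0],m+V[0]*t.min(),m+V[0]*t.max(),s.min(),s.max(),p[:,2].max())
    top=(abs(z-.088)<.006)&(W[...,0]>.4)&(W[...,0]<.9)&(W[...,1]>-.4)&(W[...,1]<.2)
    top=cv2.morphologyEx(top.astype(np.uint8),cv2.MORPH_OPEN,np.ones((3,3)))
    p=W[top>0][:,:2].astype(np.float32); print("case",cv2.minAreaRect(p),np.median(z[top>0]))
    lm=(abs(z-.407)<.012)&(W[...,0]>.4)&(W[...,0]<.9)
    p=W[lm][:,:2].astype(np.float32); print("lamp",lm.sum(),cv2.minAreaRect(p))
    # coaster by colour: darker than wood on case top
    hsv=cv2.cvtColor(d["pixels"],cv2.COLOR_RGB2HSV)
    u,v=(360,190) if n=="top" else (277,243)
    print("coaster hsv",hsv[v,u],"wood",hsv[(v+20,u) if n=="top" else (245,245+0)])
    print("coaster guess",cast(d,u,v,.093))
    # tall things
    for nm,c in (("necks",(.225,.26)),("shoulder",(.14,.4))):
        q=(z>c[0])&(z<c[1])&(W[...,0]>.35)&(W[...,0]<.9)&(abs(W[...,1])<.55)
        k,lab,st,_=cv2.connectedComponentsWithStats(q.astype(np.uint8))
        for i in range(1,k):
            if st[i,4]>15: print(nm,st[i,4],W[lab==i].mean(0),np.ptp(W[lab==i],axis=0))
E
```

```text
== top counter z 4.7280887530920523e-05
comp [ 223  174   23   82 1267] [0.5727 0.2566] [-0.9969 -0.0787] [0.6832 0.2653] [0.4314 0.2454] -0.02686975222157984 0.03337606309862711 0.06680290041102
case ((0.6193722486495972, -0.13239453732967377), (0.350104957818985, 0.19660191237926483), 89.87773132324219) 0.08773751299800936
lamp 2015 ((0.6554762125015259, -0.13331195712089539), (0.43173766136169434, 0.02526848204433918), 89.93970489501953)
coaster hsv [ 19 103 188] wood [ 17  83 216]
coaster guess [ 0.6168 -0.1288  0.093 ]
necks 39 [ 0.6707 -0.3864  0.2376] [0.0122 0.0213 0.034 ]
necks 20 [ 0.6527 -0.3338  0.2419] [0.01   0.0077 0.0315]
necks 242 [ 0.6158 -0.232   0.2439] [0.0566 0.0558 0.0342]
necks 225 [ 0.6078 -0.0276  0.244 ] [0.0532 0.0569 0.0332]
shoulder 3317 [ 0.7635 -0.4071  0.212 ] [0.2573 0.6333 0.2598]
shoulder 1484 [0.7324 0.5312 0.1939] [0.2815 0.0322 0.0667]
shoulder 312 [0.8038 0.1418 0.1777] [0.0634 0.0604 0.0637]
shoulder 330 [ 0.5911 -0.5264  0.1745] [0.1485 0.0552 0.0653]
shoulder 603 [ 0.6146 -0.2315  0.249 ] [0.0586 0.056  0.1919]
shoulder 505 [ 0.6071 -0.0273 
[... 887 characters left out ...]
88 0.2424] [0.0082 0.0093 0.033 ]
necks 281 [ 0.6382 -0.2427  0.2435] [0.0523 0.0583 0.0341]
necks 33 [ 0.66   -0.3378  0.2444] [0.0065 0.011  0.0331]
necks 104 [ 0.694  -0.3916  0.2389] [0.0281 0.0375 0.0346]
shoulder 1434 [0.7532 0.5286 0.1905] [0.285  0.0347 0.0671]
shoulder 110 [0.6069 0.4461 0.1487] [0.0514 0.0511 0.0184]
shoulder 2829 [ 0.6517 -0.145   0.2872] [0.072  0.4328 0.2597]
shoulder 428 [0.792  0.1424 0.1759] [0.0623 0.064  0.0637]
shoulder 135 [ 0.5151 -0.4539  0.1486] [0.0514 0.0516 0.0199]
shoulder 384 [ 0.6053 -0.53    0.1745] [0.1462 0.053  0.0647]
shoulder 1040 [ 0.6987 -0.3907  0.2203] [0.0673 0.0733 0.1656]
shoulder 3033 [ 0.8273 -0.4935  0.1745] [0.157  0.1152 0.0421]
```

```bash
cat >> h.py <<'E'
from scipy.spatial.transform import Rotation as R
def tool(al,yaw,flip,spin=0.):
    """pointing at azimuth yaw, al below horizontal, closing axis horizontal; flip half turn, spin about tool z"""
    a=np.array([np.cos(al),0,-np.sin(al)]); y=np.array([0,1.,0])
    M=np.stack([np.cross(y,a),y,a],1)
    q=R.from_euler('z',yaw)*R.from_matrix(M)*R.from_euler('z',spin+(np.pi if flip else 0))
    return q
def tcp(g,q): return np.asarray(g)-0.003*q.as_matrix()[:,2]
BASE=np.array([.684,.2623,.03]); YAW=np.arctan2(.02,.253); U=-np.array([np.cos(YAW),np.sin(YAW),0])
COA=np.array([.620,-.1305])
E
python3 - <<'E'
from cell import r
from h import *
np.set_printoptions(precision=2,suppress=True)
for al in (30,35,40,45,50):
  a=np.deg2rad(al)
  for f in(0,1):
    g=BASE+.204*U
    qp=tool(np.pi/2-a,YAW,f); qf=tool(a,0,not f)
    print(al,f)
    for nm,p,q in(("pre",g+[-.0,0,.12],qp),("pick",g,qp),("lift",[.48,.246,.33],qp),("spun",[.48,.246,.36],qf),("front",[.45,-.13,.33],qf),("pre2",[.62,-.13,.33],qf),("place",[.62,-.13,.297],qf)):
        print(nm,r.inverse_kinematics(tcp(p,q),q.as_quat()))
E
```

```text
30 0
pre [ 0.49  0.26  2.08 -0.59  0.37 -0.65]
pick [0.49 0.52 2.14 4.7  0.2  0.37]
lift [ 0.49  0.01  1.87 -0.28  0.8  -1.01]
spun None
front [-0.76 -0.24  2.35  1.4   0.65 -0.23]
pre2 [-0.45  0.1   2.05  1.58  0.39 -0.25]
place [-0.45  0.15  2.08  1.8   0.4  -0.48]
30 1
pre [ 0.49  0.26  2.08 -0.59  0.37  2.49]
pick [ 0.49  0.52  2.14  4.7   0.2  -2.77]
lift [ 0.49  0.01  1.87 -0.28  0.8   2.14]
spun [ 0.67 -0.06  2.13 -1.36  0.58  0.12]
front None
pre2 None
place [-0.45  0.15  2.08  1.8   0.4   2.66]
35 0
pre [ 0.51  0.26  2.13 -0.94  0.3  -0.29]
pick [0.51 0.54 2.18 4.2  0.28 0.9 ]
lift [ 0.51 -0.02  1.93 -0.38  0.7  -0.91]
spun None
front [-0.72 -0.25  2.3   1.18  0.63  0.  ]
pre2 [-0.44  0.09  1.99  1.21  0.38  0.13]
place [-0.44  0.14  2.03  1.42  0.36 -0.1 ]
35 1
pre [ 0.51  0.26  2.13 -0.94  0.3   2.85]
pick [ 0.51  0.54  2.18  4.2   0.28 -2.25]
lift [ 0.51 -0.02  1.93 -0.38  0.7   2.23]
spun [ 0.65 -0.07  2.08 -1.12  0.58 -0.12]
front None
pre2 None
place None
40 0
pre [ 0.54  0.26  2.18 -1.41  0.29  0.19]
pick [0.54 0.56 2.22 3.95 0.4  1.16]
lift [ 0.54 -0.03  1.98 -0.52  
[... 930 characters left out ...]
0.66 -2.71]
pre2 [-0.41  0.11  1.88  0.63  0.5  -2.43]
place [-0.41  0.15  1.92  0.73  0.43 -2.55]
50 0
pre [0.58 0.31 2.27 4.17 0.45 0.93]
pick [0.58 0.64 2.28 3.76 0.69 1.41]
lift [ 0.58 -0.05  2.09 -0.94  0.48 -0.35]
spun [ 0.57 -0.05  1.92 -0.55  0.73  2.45]
front [-0.61 -0.21  2.13  0.6   0.71  0.6 ]
pre2 [-0.39  0.13  1.81  0.45  0.59  0.88]
place [-0.39  0.16  1.86  0.51  0.52  0.81]
50 1
pre [ 0.58  0.31  2.27  4.17  0.45 -2.21]
pick [ 0.58  0.64  2.28  3.76  0.69 -1.73]
lift [ 0.58 -0.05  2.09 -0.94  0.48  2.79]
spun [ 0.57 -0.05  1.92 -0.55  0.73 -0.69]
front [-0.61 -0.21  2.13  0.6   0.71 -2.54]
pre2 [-0.39  0.13  1.81  0.45  0.59 -2.26]
place [-0.39  0.16  1.86  0.51  0.52 -2.33]
```

```bash
cat > plan.py <<'E'
from h import *
from cell import r,optics
AL=np.deg2rad(48)
def rot(q): return R.from_euler('ZYZYZ',[q[0],q[1]+q[2],q[3],q[4],q[5]])
def cols(q):
    c=np.zeros((3,6)); Rz=R.from_euler('z',q[0]); F=Rz*R.from_euler('y',q[1]+q[2])
    c[:,0]=Rz.apply([1,0,0]); c[:,1]=[0,0,1]; c[:,2]=(Rz*R.from_euler('y',q[1])).apply([0,0,1])
    c[:,3]=F.apply([1,0,0]); c[:,4]=F.apply([0,0,1]); c[:,5]=rot(q).apply([0,0,1]); return c
QP=tool(np.pi/2-AL,YAW,0); QF=tool(AL,0,1)
def ik(g,q): return r.inverse_kinematics(tcp(g,q),q.as_quat())
def calib():
    A=[];b=[];C=[]
    for g,q in[([.48,.25,.03],QP),([.48,.25,.15],QP),([.45,-.13,.33],QF),([.62,-.13,.3],QF),([.5,.1,.3],QF),([.5,-.2,.2],tool(1.4,.3,0)),([.4,.3,.3],tool(1.2,-.3,1))]:
        j=ik(g,q)
        if j is None: continue
        A.append(cols(j));b.append(tcp(g,q));C.append((rot(j).inv()*q).as_rotvec())
    x,res,_,_=np.linalg.lstsq(np.vstack(A),np.hstack(b),rcond=None)
    return x,np.abs(np.vstack(A)@x-np.hstack(b)).max(),np.array(C)
E
python3 - <<'E'
from plan import *
np.set_printoptions(precision=3,suppress=True)
x,e,C=calib(); print(x,e);print(C)
K=R.from_rotvec(C[0])
G=BASE+.204*U
zb_tool=QP.inv().apply(U); lab_tool=QP.inv().apply([0,0,1])
print("final axis/label",QF.apply(zb_tool),QF.apply(lab_tool))
for L in([0,0,.10],[-.03,0,.12],[-.05,0,.16]):
  for F in([.45,-.13,.34],[.42,-.08,.34],[.42,0.05,.36]):
    j0=ik(G+L,QP); j1=ik(F,QF)
    if j0 is None or j1 is None: print(L,F,j0,j1);continue
    print(L,F,np.array(j0),np.array(j1))
    for s in np.linspace(0,1,9):
        j=np.array(j0)*(1-s)+np.array(j1)*s; q=rot(j)*K; p=cols(j)@x+.003*q.apply([0,0,1])
        ax=q.apply(zb_tool); print("  %.2f"%s,"grasp",p,"base",p-.204*ax,"stop",p+.048*ax,"toolz",q.apply([0,0,1]))
E
```

```text
Traceback (most recent call last):
  File "plan.py", line 16, in calib
    A.append(cols(j));b.append(tcp(g,q));C.append((rot(j).inv()*q).as_rotvec())
             ~~~~^^^
  File "plan.py", line 8, in cols
    c[:,3]=F.apply([1,0,0]); c[:,4]=F.apply([0,0,1]); c[:,5]=rot(q).apply([0,0,1]); return c
                                                             ~~~^^^
  File "plan.py", line 4, in rot
    def rot(q): return R.from_euler('ZYZYZ',[q[0],q[1]+q[2],q[3],q[4],q[5]])
                       ~~~~~~~~~~~~^^^^^^^^^^^^^^^^^^^^^^^^^^^^^^^^^^^^^^^^^
  File "scipy/spatial/transform/_rotation.pyx", line 1413, in scipy.spatial.transform._rotation.Rotation.from_euler
ValueError: Expected axis specification to be a non-empty string of upto 3 characters, got ZYZYZ
```

```bash
sed -i "s/^def rot.*/def rot(q): return R.from_euler('ZYZ',[q[0],q[1]+q[2],q[3]])*R.from_euler('YZ',[q[4],q[5]])/" plan.py
cat > t.py <<'E'
from plan import *
np.set_printoptions(precision=3,suppress=True)
x,e,C=calib(); print(x,e);print(C)
K=R.from_rotvec(C[0])
G=BASE+.204*U
zb_tool=QP.inv().apply(U); lab_tool=QP.inv().apply([0,0,1])
print("final axis/label",QF.apply(zb_tool),QF.apply(lab_tool))
for L in([0,0,.10],[-.03,0,.12],[-.05,0,.16]):
  for F in([.45,-.13,.34],[.42,0.05,.36]):
    j0=ik(G+L,QP); j1=ik(F,QF)
    print(L,F,j0,j1)
    if j0 is None or j1 is None: continue
    for s in np.linspace(0,1,9):
        j=np.array(j0)*(1-s)+np.array(j1)*s; q=rot(j)*K; p=cols(j)@x+.003*q.apply([0,0,1])
        ax=q.apply(zb_tool); print("  %.2f"%s,"grasp",p,"base",p-.204*ax,"stop",p+.048*ax,"toolz",q.apply([0,0,1]))
E
python3 t.py
```

```text
[0.018 0.244 0.466 0.028 0.423 0.259] 0.04570142973199795
[[-0.    -0.     1.571]
 [ 0.    -0.     1.571]
 [-0.     0.     1.571]
 [-0.     0.     1.571]
 [ 0.     0.     1.571]
 [-0.    -0.     1.571]
 [ 0.     0.     1.571]]
final axis/label [-0.  0.  1.] [-1. -0. -0.]
[0, 0, 0.1] [0.45, -0.13, 0.34] [0.572 0.346 2.264 4.144 0.43  0.958] [-0.623 -0.233  2.139  0.641  0.711  0.565]
  0.00 grasp [0.502 0.214 0.129] base [0.705 0.23  0.129] stop [0.454 0.21  0.129] toolz [ 0.741  0.059 -0.669]
  0.12 grasp [0.558 0.182 0.2  ] base [0.747 0.248 0.236] stop [0.513 0.166 0.192] toolz [ 0.854  0.12  -0.507]
  0.25 grasp [0.59  0.149 0.268] base [0.751 0.264 0.318] stop [0.553 0.122 0.256] toolz [ 0.914  0.193 -0.357]
  0.38 grasp [0.6   0.116 0.324] base [0.727 0.272 0.358] stop [0.571 0.079 0.316] toolz [ 0.928  0.273 -0.255]
  0.50 grasp [0.592 0.081 0.36 ] base [0.688 0.261 0.351] stop [0.569 0.039 0.362] toolz [ 0.911  0.344 -0.228]
  0.62 grasp [0.569 0.04  0.373] base [0.641 0.216 0.302] stop [ 0.552 -0.002  0.39 ] toolz [ 0.879  0.381 -0.288]
  0.75 grasp [ 0.534 -0.015  0.367] bas
[... 5292 characters left out ...]
toolz [ 0.905  0.34  -0.258]
  0.38 grasp [0.507 0.262 0.396] base [0.593 0.435 0.461] stop [0.487 0.221 0.381] toolz [ 0.843  0.515 -0.155]
  0.50 grasp [0.48  0.271 0.414] base [0.513 0.471 0.434] stop [0.472 0.224 0.409] toolz [ 0.737  0.652 -0.181]
  0.62 grasp [0.451 0.256 0.4  ] base [0.448 0.453 0.35 ] stop [0.452 0.209 0.411] toolz [ 0.643  0.694 -0.326]
  0.75 grasp [0.432 0.205 0.369] base [0.415 0.366 0.245] stop [0.436 0.167 0.399] toolz [ 0.601  0.598 -0.53 ]
  0.88 grasp [0.424 0.118 0.347] base [0.411 0.209 0.165] stop [0.427 0.096 0.39 ] toolz [ 0.62   0.354 -0.7  ]
  1.00 grasp [0.421 0.004 0.358] base [0.421 0.004 0.154] stop [0.421 0.004 0.406] toolz [ 0.669 -0.    -0.743]
```

```bash
cat >> plan.py <<'E'
_c=cols
def cols(q): return np.c_[_c(q),R.from_euler('z',q[0]).apply([0,1,0])]
E
sed -i "s/c=np.zeros((3,6))/c=np.zeros((3,6))/" plan.py
cat > t2.py <<'E'
from plan import *
np.set_printoptions(precision=3,suppress=True)
x,e,C=calib(); print(x,e)
K=R.from_rotvec(C[0]); G=BASE+.204*U; zb=QP.inv().apply(U); a=QP.apply([0,0,1])
pre=G-.09*a; P1=ik(pre,QP); print("pre",pre,P1)
def show(j0,j1,n=9):
    for s in np.linspace(0,1,n):
        j=np.array(j0)*(1-s)+np.array(j1)*s; q=rot(j)*K; p=cols(j)@x+.003*q.apply([0,0,1]); ax=q.apply(zb)
        print("  %.2f"%s,"grasp",p,"base",p-.204*ax,"stop",p+.048*ax,"toolz",q.apply([0,0,1]))
if __name__=="__main__":
    show(r.current_q(),P1)
    print("carry"); show(ik(G+[-.03,0,.12],QP),ik([.42,.05,.36],QF))
E
python3 t2.py
```

```text
[-0.     0.259  0.487  0.041  0.438  0.28   0.047] 4.996003610813204e-16
pre [0.414 0.241 0.09 ] [0.678 0.408 2.396 4.007 0.583 1.224]
  0.00 grasp [0.195 0.514 0.213] base [0.322 0.466 0.061] stop [0.164 0.526 0.248] toolz [-0.    -0.001 -1.   ]
  0.12 grasp [0.112 0.548 0.201] base [0.139 0.487 0.008] stop [0.105 0.562 0.247] toolz [-0.358  0.223 -0.907]
  0.25 grasp [0.082 0.598 0.228] base [0.002 0.567 0.043] stop [0.101 0.605 0.272] toolz [-0.513  0.517 -0.685]
  0.38 grasp [0.117 0.64  0.265] base [-0.033  0.678  0.133] stop [0.153 0.631 0.296] toolz [-0.42   0.794 -0.44 ]
  0.50 grasp [0.205 0.648 0.284] base [0.053 0.772 0.228] stop [0.241 0.619 0.297] toolz [-0.122  0.956 -0.268]
  0.62 grasp [0.313 0.604 0.271] base [0.234 0.792 0.284] stop [0.332 0.56  0.268] toolz [ 0.265  0.938 -0.224]
  0.75 grasp [0.402 0.508 0.225] base [0.442 0.702 0.273] stop [0.393 0.462 0.213] toolz [ 0.603  0.736 -0.309]
  0.88 grasp [0.44  0.377 0.158] base [0.591 0.508 0.199] stop [0.405 0.346 0.149] toolz [ 0.777  0.409 -0.479]
  1.00 grasp [0.414 0.241 0.09 ] base [0.617 0.257 0.09 ] stop [0.
[... 356 characters left out ...]
3] toolz [ 0.858  0.399 -0.323]
  0.38 grasp [0.496 0.322 0.36 ] base [0.577 0.501 0.414] stop [0.476 0.28  0.347] toolz [ 0.79   0.562 -0.247]
  0.50 grasp [0.468 0.328 0.38 ] base [0.497 0.53  0.391] stop [0.461 0.281 0.378] toolz [ 0.688  0.669 -0.281]
  0.62 grasp [0.441 0.308 0.373] base [0.433 0.504 0.317] stop [0.443 0.261 0.386] toolz [ 0.605  0.682 -0.411]
  0.75 grasp [0.425 0.253 0.352] base [0.402 0.41  0.224] stop [0.43  0.215 0.382] toolz [ 0.577  0.571 -0.585]
  0.88 grasp [0.42  0.163 0.34 ] base [0.404 0.252 0.158] stop [0.424 0.142 0.383] toolz [ 0.608  0.332 -0.721]
  1.00 grasp [0.42 0.05 0.36] base [0.42  0.05  0.156] stop [0.42  0.05  0.408] toolz [ 0.669 -0.    -0.743]
```

```bash
cat > s1.py <<'E'
from t2 import *
r.set_joints(P1); print("at pre",r.current_t(),r.current_tool_pos())
r.move_linear(tcp(G,QP),vel=.08); print("at pick",r.current_t(),r.current_tool_pos(),r.current_contact_force())
r.set_gripper(0.0,120); print("grip",r.current_t(),r.current_opening(),r.current_contact_force())
r.move_linear(tcp(G+[-.03,0,.12],QP),vel=.08); print(r.current_t(),r.current_opening(),r.current_contact_force())
d=optics.get_image("scene"); cv2.imwrite("pics/lift.png",cv2.resize(d["pixels"][80:280,260:500,::-1],None,fx=3,fy=3)); np.savez("lift.npz",**d)
W=cloud(d); m=(W[...,0]>.3)&(W[...,0]<.75)&(W[...,1]>.18)&(W[...,1]<.34)&(W[...,2]>.05)
for lo in np.arange(.44,.72,.04):
    k=m&(W[...,0]>lo)&(W[...,0]<lo+.04); print("%.2f"%lo,k.sum(),np.nanpercentile(W[k],90,axis=0) if k.sum() else"")
E
python3 s1.py
```

```text
[-0.     0.259  0.487  0.041  0.438  0.28   0.047] 4.996003610813204e-16
pre [0.414 0.241 0.09 ] [0.678 0.408 2.396 4.007 0.583 1.224]
at pre 3.4417 [0.412 0.241 0.092]
at pick 4.7167 [0.478 0.246 0.032] [-0.871  0.19   0.515]
grip 5.4333 0.15909796413008961 [-4.313 -0.118  3.838]
7.1333 -0.0028059774555738598 [ 0.432  0.021 -0.069]
0.44 5 [0.442 0.246 0.175]
0.48 1 [0.519 0.246 0.051]
0.52 98 [0.557 0.266 0.06 ]
0.56 144 [0.595 0.271 0.062]
0.60 150 [0.636 0.274 0.062]
0.64 148 [0.676 0.277 0.062]
0.68 13 [0.683 0.276 0.059]
```

View pics/lift.png

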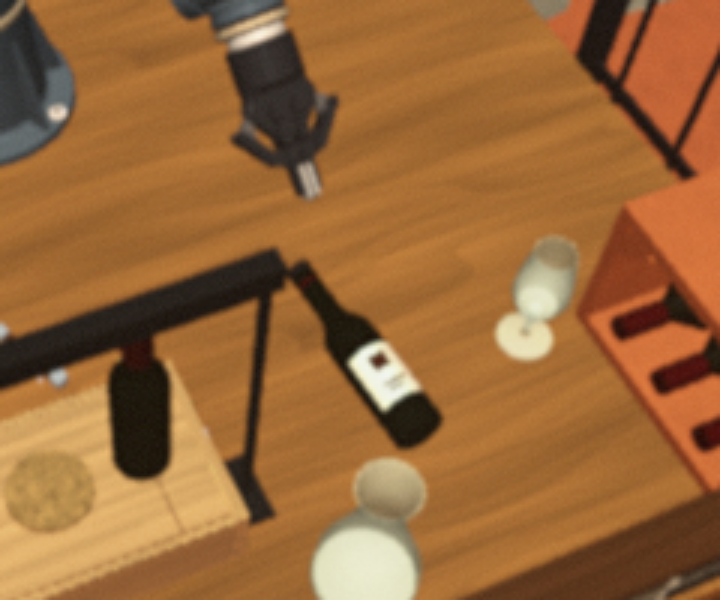

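The grip slipped off. The bottle still lies label up, neck towards the robot, with the empty gripper above it. I'll re-measure the bottle before retrying.

```bash
cat >> h.py <<'E'
def lying(d):
    W=cloud(d); z=W[...,2]
    bb=(W[...,1]>.15)&(W[...,1]<.38)&(W[...,0]>.38)&(W[...,0]<.75)&(z>.012)&(z<.075)
    n,lab,st,c=cv2.connectedComponentsWithStats(bb.astype(np.uint8)); i=1+np.argmax(st[1:,4])
    p=W[lab==i]; out=[]
    # slice along x: extreme profile
    for lo in np.arange(p[:,0].min(),p[:,0].max(),.02):
        k=p[(p[:,0]>=lo)&(p[:,0]<lo+.02)]
        t=k[k[:,2]>np.percentile(k[:,2],60)]
        out.append([lo+.01,k[:,1].min(),k[:,1].max(),np.median(t[:,1]),np.percentile(k[:,2],95)])
    return np.array(out),p[:,0].min(),p[:,0].max()
E
python3 - <<'E'
from h import *
from cell import r,optics
np.set_printoptions(precision=4,suppress=True)
t=optics.get_image("top"); np.savez("top1.npz",**t)
cv2.imwrite("pics/top1.png",cv2.resize(t["pixels"][160:300,180:320,::-1],None,fx=4,fy=4))
for d in (dict(np.load("top0.npz")),t,dict(np.load("scene0.npz")),dict(np.load("lift.npz"))):
    o,a,b=lying(d); print(a,b);print(o)
E
```

```text
0.43174601758034403 0.6843101238827198
[[0.4417 0.2336 0.2608 0.2494 0.0466]
 [0.4617 0.2356 0.2637 0.2526 0.0462]
 [0.4817 0.2386 0.264  0.2498 0.0469]
 [0.5017 0.239  0.2673 0.253  0.0472]
 [0.5217 0.2308 0.2815 0.2568 0.0569]
 [0.5417 0.2277 0.2843 0.256  0.0617]
 [0.5617 0.2287 0.2886 0.2597 0.0621]
 [0.5817 0.2301 0.2888 0.2571 0.064 ]
 [0.6017 0.2327 0.2924 0.26   0.0634]
 [0.6217 0.2332 0.2925 0.2631 0.0643]
 [0.6417 0.2362 0.2963 0.2659 0.064 ]
 [0.6617 0.2373 0.2955 0.2653 0.0627]
 [0.6817 0.2389 0.2953 0.2647 0.0605]]
0.4315883233983175 0.6834597347689335
[[0.4416 0.2295 0.2568 0.2458 0.0469]
 [0.4616 0.2321 0.257  0.2463 0.0469]
 [0.4816 0.2335 0.2612 0.2464 0.0469]
 [0.5016 0.2352 0.2636 0.2493 0.048 ]
 [0.5216 0.2288 0.2777 0.2514 0.0555]
 [0.5416 0.224  0.2823 0.254  0.0607]
 [0.5616 0.2246 0.2819 0.252  0.0629]
 [0.5816 0.2274 0.2856 0.2568 0.0652]
 [0.6016 0.229  0.2884 0.257  0.0651]
 [0.6216 0.2304 0.2887 0.2634 0.0645]
 [0.6416 0.2331 0.2924 0.2619 0.0625]
 [0.6616 0.2349 0.2931 0.2635 0.0624]
 [0.6816 0.2367 0.292  0.267  0.0607]]
0.43047326612149683 0.68569394284
[... 333 characters left out ...]
0.2591 0.0635]
 [0.6205 0.2289 0.2872 0.2623 0.063 ]
 [0.6405 0.2331 0.291  0.2625 0.0632]
 [0.6605 0.2344 0.2926 0.2613 0.0618]
 [0.6805 0.2361 0.2925 0.2622 0.0602]]
0.4307109237980956 0.6861928374458979
[[0.4407 0.2274 0.2551 0.2411 0.0466]
 [0.4607 0.2295 0.2539 0.2446 0.0466]
 [0.4807 0.2318 0.2579 0.2435 0.0469]
 [0.5007 0.2323 0.2609 0.2478 0.0466]
 [0.5207 0.2296 0.2651 0.2461 0.0541]
 [0.5407 0.2226 0.2792 0.2502 0.0609]
 [0.5607 0.2217 0.2829 0.2528 0.0614]
 [0.5807 0.2251 0.2808 0.2561 0.0626]
 [0.6007 0.2254 0.283  0.2555 0.064 ]
 [0.6207 0.2293 0.2843 0.2586 0.0632]
 [0.6407 0.2296 0.2866 0.2593 0.0624]
 [0.6607 0.231  0.2883 0.2629 0.0616]
 [0.6807 0.2334 0.2932 0.2586 0.0613]]
```

View pics/top1.png

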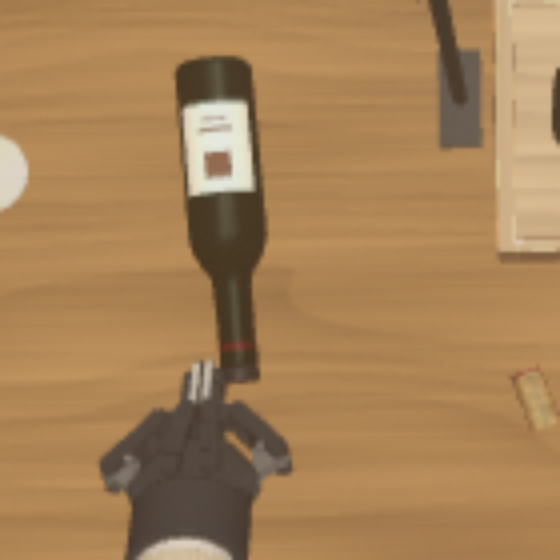

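The bottle stayed put apart from rolling about 3.5 mm. In the crop the neck runs (237,270)–(240,378) and the shut fingers are above it at (200,380). So the pads closed too shallow and about 3 mm to one side, and squeezed off the neck. I'll retry deeper and centred, with a light squeeze first.

```bash
cat > g.py <<'E'
import h; h.BASE[:]=[.684,.2637,.03]; h.YAW=.087; h.U[:]=-np.array([np.cos(.087),np.sin(.087),0]) if 0 else h.U
E
rm g.py
sed -i 's/^BASE=.*/BASE=np.array([.684,.2637,.03]); YAW=.087; U=-np.array([np.cos(YAW),np.sin(YAW),0])/' h.py
cat > s2.py <<'E'
from t2 import *
DEEP=.006
def tc(g,q,d=DEEP): return tcp(g,q)+d*q.apply([0,0,1])
print("G",G)
r.set_gripper(1.0)
r.move_linear(tc(G,QP,-.09),QP.as_quat(),vel=.15)
r.move_linear(tc(G,QP),vel=.08); print("at pick",r.current_t(),r.current_tool_pos(),r.current_contact_force())
for s in(20,60,120):
    r.set_gripper(0.0,s); r.sleep(.2); print(s,r.current_t(),r.current_opening(),r.current_contact_force())
E
python3 s2.py
```

```text
[-0.     0.259  0.487  0.041  0.438  0.28   0.047] 3.3306690738754696e-16
pre [0.414 0.24  0.09 ] [0.671 0.406 2.4   3.984 0.581 1.234]
G [0.481 0.246 0.03 ]
at pick 9.9833 [0.483 0.246 0.028] [ 0.543 -0.752 -0.027]
20 10.775 0.29183876231701456 [-3.678 -0.958  2.709]
60 11.1917 0.2619932250588988 [-5.393 -0.756  5.073]
120 11.625 0.22215643108926272 [-5.111  0.716  3.499]
```

```bash
python3 - <<'E'
from cell import r
import numpy as np
for s in(None,None,60):
    if s: r.set_gripper(0,s)
    r.sleep(.25); print(s,r.current_opening(),np.round(r.current_contact_force(),1))
E
```

```text
None 0.22334801132312648 [-4.9 -1.   3.7]
None 0.22778276073693268 [-6.3  0.2  4.5]
60 0.22761741251564724 [-4.9  0.1  4. ]
```

```bash
python3 - <<'E'
from h import *
from cell import r,optics
d=optics.get_image("wrist"); cv2.imwrite("pics/w1.png",d["pixels"][:,:,::-1])
np.set_printoptions(precision=3,suppress=True); print(d["mount"],d["fx"],d["cx"],d["cy"])
E
```

```text
[[ 0.    -0.955 -0.296  0.075]
 [ 1.     0.001 -0.    -0.   ]
 [ 0.    -0.296  0.955 -0.158]
 [ 0.     0.     0.     1.   ]] 309.70691628693146 318.7774280170765 200.0545404690344
```

View pics/w1.png

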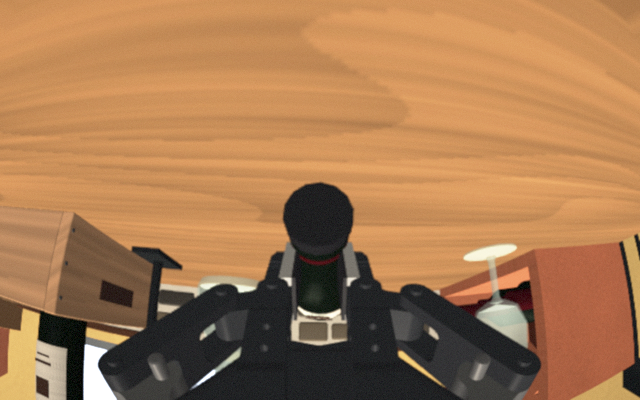

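The wrist view shows the neck centred between the pads, with the stopper at (318,218) and the pads at about (290,270) and (350,270). Next is a short test lift at 120 N.

```bash
cat > s3.py <<'E'
from s2h import *
r.set_gripper(0,120); r.sleep(.2); print(r.current_opening())
for dz in(.004,.008,.015,.025):
    r.move_linear(tc(G+[0,0,dz],QP),vel=.03); print(dz,r.current_t(),r.current_opening(),r.current_contact_force(),r.current_torque())
E
cat > s2h.py <<'E'
from t2 import *
DEEP=.006
def tc(g,q,d=DEEP): return tcp(g,q)+d*q.apply([0,0,1])
E
python3 s3.py
```

```text
[-0.     0.259  0.487  0.041  0.438  0.28   0.047] 3.3306690738754696e-16
pre [0.414 0.24  0.09 ] [0.671 0.406 2.4   3.984 0.581 1.234]
0.2213710883828885
0.004 13.3417 0.22372279207170706 [ 0.699 -0.303 -3.523] [-0.004  0.638  0.091]
0.008 13.625 0.2213497265239299 [ 1.027 -0.303 -3.374] [-0.052  0.849  0.049]
0.015 14.0083 0.21916310641525763 [ 0.261  0.395 -3.188] [-0.078  0.984 -0.003]
0.025 14.4917 0.2226383285457211 [-0.733  0.193 -4.354] [-0.102  1.148 -0.014]
```

```bash
cat > s4.py <<'E'
from s2h import *
r.move_linear(tc(G+[-.03,0,.12],QP),vel=.08); print(r.current_t(),r.current_opening(),r.current_contact_force())
d=optics.get_image("scene"); cv2.imwrite("pics/lift2.png",cv2.resize(d["pixels"][80:280,260:500,::-1],None,fx=2,fy=2))
W=cloud(d); m=(W[...,0]>.42)&(W[...,0]<.75)&(W[...,1]>.18)&(W[...,1]<.34)&(W[...,2]>.04)
for lo in np.arange(.44,.72,.04):
    k=m&(W[...,0]>lo)&(W[...,0]<lo+.04); print("%.2f"%lo,k.sum(),np.nanpercentile(W[k],90,axis=0) if k.sum() else"")
E
python3 s4.py
```

```text
[-0.     0.259  0.487  0.041  0.438  0.28   0.047] 3.3306690738754696e-16
pre [0.414 0.24  0.09 ] [0.671 0.406 2.4   3.984 0.581 1.234]
15.8833 0.21726338519720642 [ 0.461 -0.048 -5.225]
0.44 124 [0.475 0.255 0.168]
0.48 144 [0.517 0.261 0.161]
0.52 238 [0.556 0.268 0.158]
0.56 245 [0.596 0.271 0.15 ]
0.60 262 [0.637 0.278 0.141]
0.64 112 [0.651 0.281 0.132]
0.68 0
```

View pics/lift2.png

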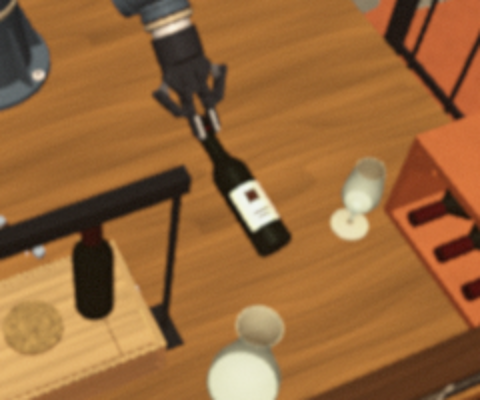

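The bottle is held with its label up. Its base has sagged by about 0.2 rad. Next I'll carry it and spin it upright, then measure its tilt.

```bash
cat > s5.py <<'E'
from s2h import *
F=np.array([.42,.05,.36]); r.set_joints(ik(F+DEEP*QF.apply([0,0,1]),QF)); print(r.current_t(),r.current_tool_pos(),r.current_opening(),r.current_contact_force())
for n in("scene","top"):
    d=optics.get_image(n); np.savez(n+"5.npz",**d)
    W=cloud(d); m=(W[...,0]>.3)&(W[...,0]<.56)&(W[...,1]>-.05)&(W[...,1]<.15)&(W[...,2]>.03)
    for lo in np.arange(.1,.34,.03):
        k=m&(W[...,2]>lo)&(W[...,2]<lo+.03); print("%.2f"%lo,k.sum(),np.round(np.r_[np.nanmin(W[k],0)[:2],np.nanmax(W[k],0)[:2],np.nanmedian(W[k],0)],3) if k.sum() else"")
    if n=="scene": cv2.imwrite("pics/up.png",cv2.resize(d["pixels"][40:280,200:460,::-1],None,fx=2,fy=2))
E
python3 s5.py
```

```text
[-0.     0.259  0.487  0.041  0.438  0.28   0.047] 3.3306690738754696e-16
pre [0.414 0.24  0.09 ] [0.671 0.406 2.4   3.984 0.581 1.234]
19.475 [0.422 0.05  0.358] 0.22148308060522343 [-0.711  0.247 -5.323]
0.10 0 
0.13 5 [0.424 0.022 0.44  0.061 0.436 0.039 0.158]
0.16 106 [0.409 0.017 0.446 0.071 0.438 0.036 0.176]
0.19 111 [0.412 0.017 0.447 0.07  0.439 0.036 0.205]
0.22 114 [0.407 0.017 0.449 0.069 0.44  0.037 0.234]
0.25 137 [0.407 0.017 0.449 0.074 0.441 0.036 0.266]
0.28 171 [0.4   0.019 0.449 0.077 0.439 0.038 0.298]
0.31 162 [0.403 0.022 0.445 0.073 0.431 0.041 0.32 ]
0.34 83 [0.411 0.035 0.436 0.062 0.431 0.043 0.355]
0.10 0 
0.13 0 
0.16 2 [0.395 0.021 0.401 0.024 0.398 0.022 0.166]
0.19 3 [0.392 0.021 0.403 0.026 0.398 0.023 0.196]
0.22 5 [0.385 0.02  0.407 0.054 0.4   0.023 0.234]
0.25 12 [0.385 0.02  0.412 0.062 0.388 0.048 0.255]
0.28 96 [0.387 0.02  0.447 0.077 0.423 0.043 0.305]
0.31 110 [0.392 0.025 0.441 0.074 0.416 0.046 0.318]
0.34 7 [0.406 0.036 0.42  0.055 0.406 0.048 0.362]
```

View pics/up.png

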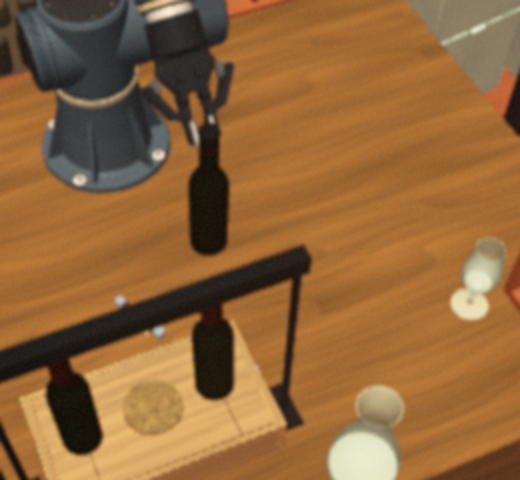

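The bottle now hangs nearly vertical. In the crop its body is at (208,210), and the depth slices give a tilt of about 0.03 rad with the stopper towards +x. Both neighbours stand either side of the coaster at (153,407). I'll refine the coaster position, then place the bottle with the tilt removed and about +0.1 rad of yaw to undo the roll.

```bash
cat > coa.py <<'E'
from h import *
for n in("top","scene"):
    d=dict(np.load(n+"0.npz")); W=cloud(d)
    lab=cv2.cvtColor(d["pixels"],cv2.COLOR_RGB2GRAY).astype(int)
    m=(abs(W[...,0]-.62)<.055)&(abs(W[...,1]+.13)<.055)&(abs(W[...,2]-.09)<.01)
    th,_=cv2.threshold(d["pixels"][...,0][m].reshape(-1,1),0,255,cv2.THRESH_OTSU)
    k=((d["pixels"][...,0]<=th)&m).astype(np.uint8); k=cv2.morphologyEx(cv2.morphologyEx(k,cv2.MORPH_OPEN,np.ones((3,3))),cv2.MORPH_CLOSE,np.ones((5,5)))
    c=max(cv2.findContours(k,0,1)[0],key=cv2.contourArea).reshape(-1,2)
    P=np.array([cast(d,u,v,.093)[:2] for u,v in c]).astype(np.float32)
    print(n,th,np.round(cv2.fitEllipse(P)[0],4),np.round(cv2.fitEllipse(P)[1],3),np.round(P.min(0),3),np.round(P.max(0),3))
E
python3 coa.py
python3 - <<'E'
from s2h import *
q=tool(AL-.033,.1,1)
for g in([.42,-.129,.36],[.52,-.129,.33],[.621,-.129,.32],[.621,-.129,.297],[.45,-.15,.42]): print(ik(g,q))
E
```

```text
top 194.0 [ 0.6172 -0.1288] [0.082 0.088] [ 0.574 -0.172] [ 0.66  -0.086]
scene 199.0 [ 0.6201 -0.1311] [0.087 0.092] [ 0.572 -0.177] [ 0.665 -0.087]
[-0.     0.259  0.487  0.041  0.438  0.28   0.047] 3.3306690738754696e-16
pre [0.414 0.24  0.09 ] [0.671 0.406 2.4   3.984 0.581 1.234]
[-0.757 -0.3    2.151  0.746  0.882  0.345]
[-0.56  -0.065  2.044  0.763  0.662  0.415]
[-0.439  0.137  1.859  0.713  0.575  0.536]
[-0.439  0.164  1.888  0.775  0.534  0.464]
[-0.74  -0.258  1.979  0.676  0.969  0.468]
```

```bash
cat > s6.py <<'E'
from s2h import *
q=tool(AL-.033,.1,1); qq=q.as_quat()
r.move_linear(tc([.43,-.1285,.345],q),qq,vel=.12)
r.move_linear(tc([.52,-.1285,.32],q),qq,vel=.12)
r.move_linear(tc([.619,-.1285,.315],q),qq,vel=.08); print(r.current_t(),r.current_opening(),r.current_contact_force())
d=optics.get_image("scene"); np.savez("scene6.npz",**d); t=optics.get_image("top"); np.savez("top6.npz",**t)
cv2.imwrite("pics/over.png",np.hstack([cv2.resize(d["pixels"][120:320,160:360,::-1],None,fx=2,fy=2),cv2.resize(t["pixels"][100:300,260:460,::-1],None,fx=2,fy=2)]))
W=cloud(d); m=(abs(W[...,0]-.63)<.07)&(abs(W[...,1]+.13)<.045)&(W[...,2]>.1)
for lo in np.arange(.1,.28,.03):
    k=m&(W[...,2]>lo)&(W[...,2]<lo+.03); print("%.2f"%lo,k.sum(),np.round(np.r_[np.nanmin(W[k],0)[:2],np.nanmax(W[k],0)[:2],np.nanmedian(W[k],0)],3) if k.sum() else"")
E
python3 s6.py
```

```text
[-0.     0.259  0.487  0.041  0.438  0.28   0.047] 3.3306690738754696e-16
pre [0.414 0.24  0.09 ] [0.671 0.406 2.4   3.984 0.581 1.234]
23.5333 0.22196813462639903 [ 0.772  0.127 -5.822]
0.10 48 [ 0.616 -0.161  0.649 -0.104  0.642 -0.136  0.123]
0.13 97 [ 0.615 -0.161  0.649 -0.104  0.643 -0.138  0.145]
0.16 112 [ 0.609 -0.161  0.651 -0.104  0.643 -0.138  0.176]
0.19 110 [ 0.618 -0.16   0.65  -0.103  0.643 -0.136  0.205]
0.22 125 [ 0.614 -0.16   0.65  -0.102  0.643 -0.138  0.236]
0.25 251 [ 0.599 -0.159  0.649 -0.102  0.635 -0.135  0.266]
0.28 78 [ 0.613 -0.145  0.635 -0.113  0.63  -0.132  0.291]
```

View pics/over.png

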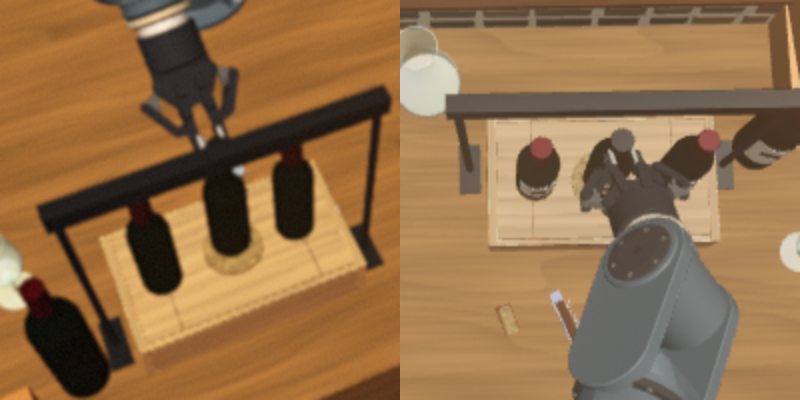

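The bottle hangs vertical over the coaster in both crops, with its axis at about (0.619, −0.132) against the coaster's (0.619, −0.130). I'll lower it with force checks.

```bash
cat > s7.py <<'E'
from s2h import *
q=tool(AL-.033,.1,1)
def f(): return np.mean([r.current_contact_force()[2]])
r.sleep(.2); f0=f(); z=.304
r.move_linear(tc([.619,-.1275,z],q),vel=.05); print("at",z,f(),f0,r.current_t())
while z>.286:
    z-=.001; r.move_linear(tc([.619,-.1275,z],q),vel=.02); fz=f()
    if fz-f0>3.5: break
print("contact",z,fz,r.current_t(),r.current_contact_force())
E
python3 s7.py
```

```text
[-0.     0.259  0.487  0.041  0.438  0.28   0.047] 3.3306690738754696e-16
pre [0.414 0.24  0.09 ] [0.671 0.406 2.4   3.984 0.581 1.234]
at 0.304 -5.496613607505616 -5.647202260553597 24.2083
contact 0.297 0.5682004142798793 25.9583 [-0.911 -0.968  0.568]
```

```bash
cat > s8.py <<'E'
from s2h import *
q=tool(AL-.033,.1,1); g=np.array([.619,-.1275,.297])
r.set_gripper(0.7,20); print(r.current_t(),r.current_opening(),r.current_contact_force())
r.move_linear(tc(g,q,-.10),vel=.08)
r.move_linear(tc(g,q,-.10)+[-.10,-.0,.05],vel=.2); print(r.current_t(),r.current_contact_force())
d=optics.get_image("scene"); np.savez("scene8.npz",**d); t=optics.get_image("top"); np.savez("top8.npz",**t); w=optics.get_image("wrist")
cv2.imwrite("pics/rel.png",np.hstack([cv2.resize(d["pixels"][120:320,160:360,::-1],(400,400)),cv2.resize(w["pixels"][:,120:520,::-1],(400,400))]))
for nm,X in(("scene",d),("top",t)):
    W=cloud(X); m=(abs(W[...,0]-.63)<.07)&(abs(W[...,1]+.13)<.045)
    for lo in np.arange(.1,.34,.04):
        k=m&(W[...,2]>lo)&(W[...,2]<lo+.04); print(nm,"%.2f"%lo,k.sum(),np.round(np.r_[np.nanmin(W[k],0)[:2],np.nanmax(W[k],0)[:2],np.nanmedian(W[k],0)],3) if k.sum() else"")
E
python3 s8.py
```

```text
[-0.     0.259  0.487  0.041  0.438  0.28   0.047] 3.3306690738754696e-16
pre [0.414 0.24  0.09 ] [0.671 0.406 2.4   3.984 0.581 1.234]
26.425 0.7002076639747087 [-0.549 -0.588 -1.032]
28.6083 [0.485 0.362 0.18 ]
scene 0.10 127 [ 0.615 -0.16   0.656 -0.104  0.643 -0.136  0.121]
scene 0.14 133 [ 0.615 -0.16   0.649 -0.102  0.642 -0.136  0.161]
scene 0.18 151 [ 0.612 -0.16   0.649 -0.101  0.642 -0.137  0.199]
scene 0.22 287 [ 0.593 -0.16   0.649 -0.102  0.635 -0.136  0.245]
scene 0.26 111 [ 0.61  -0.152  0.637 -0.115  0.628 -0.134  0.274]
scene 0.30 30 [ 0.623 -0.142  0.632 -0.118  0.629 -0.131  0.305]
top 0.10 39 [ 0.586 -0.141  0.628 -0.099  0.593 -0.111  0.12 ]
top 0.14 51 [ 0.585 -0.145  0.626 -0.099  0.591 -0.112  0.158]
top 0.18 70 [ 0.585 -0.152  0.625 -0.099  0.592 -0.115  0.2  ]
top 0.22 233 [ 0.586 -0.157  0.643 -0.1    0.603 -0.119  0.247]
top 0.26 62 [ 0.6   -0.145  0.633 -0.113  0.606 -0.121  0.271]
top 0.30 34 [ 0.602 -0.138  0.619 -0.115  0.605 -0.123  0.32 ]
```

View pics/rel.png

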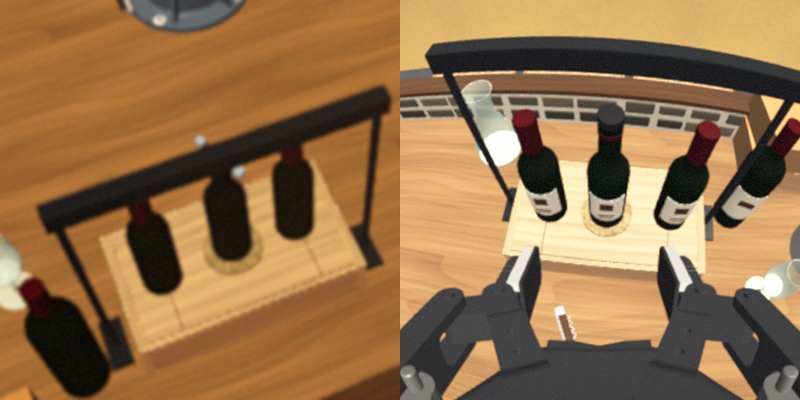

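The wrist view shows the bottle upright on the coaster at (607,215). Its label faces front at (607,207), like its neighbours, and the gripper is clear.

```bash
python3 -c "
from cell import r
print(r.current_t(),r.current_contact_force()); r.hand_in()"
```

```text
28.7583 [-0.15215973 -0.72753854 -0.3426692 ]
the job is handed in; nothing more can be done
```

The bottle is standing upright on its coaster in the gap, label to the front, and I handed the job in at 28.8 s of the 51 s allowed. The hand-in gives no verdict, so this rests on my own checks.

- **Picking up:** The first grip was too shallow and about 3 mm off to one side, so it slipped off the neck. That rolled the bottle about 3.5 mm and did nothing else. A deeper, re-centred grip at 120 N held. The base sagged about 0.2 rad while I lifted it, but by the end of the turn it hung within about 0.03 rad of vertical.
- **Setting down:** I came in tilted from the front under the lamp and lowered in 1 mm steps. Contact came at the expected height with about 6 N. I then released and backed off.

**Last checks:**
- The bottle's axis is at about (0.617, −0.130) and the coaster's centre at about (0.619, −0.130), so it is within a few mm.
- Depth slices of the bottle show no visible tilt.
- The label looks square beside its neighbours in the wrist picture; I judged that by eye and did not measure the angle.
- Neighbours, glass by the case, carafe, big bottle and corkscrew look undisturbed in the last pictures I viewed, also only by eye. The left-hand glass and the cork were out of the last picture; I last saw them in place earlier, and the arm did not go near them after that.
- The two cameras disagreed by 2 to 4 mm throughout, so I averaged them.

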